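Restock the table caddy and hold it with the tall mill at the front

TASK

Pick up the two loose square stone coasters and lay them on the pile in the bay of the revolving table caddy, squarely, so that all four lie flush in one straight pile. Then take the caddy by the wooden grip on top and turn it gently (slower than half a turn a second) until the taller of its two wooden mills stands at the front, straight out from the caddy's middle towards the near edge of the worktop (the robot's side), and keep it still: the turntable runs freely and someone is about to lift the mill out, so the program finishes while the gripper is still closed on the grip, holding the caddy in that position. The mills and jars stay upright in their rings, and the other things on the worktop are left alone.

Things in the scene. Friction and masses are not known exactly. Their poses are not given: they have to be found in the camera images.
- caddy_foot: Round dark metal and rubber foot of the table caddy, 164 mm across, 17 mm high, fixed to the worktop. Origin: on the turning axis, at the worktop. Its -x axis points straight to the near edge of the worktop (world -x): that is the caddy's front, however the turntable is turned.
- turntable (a joint): Turntable: dark wooden disc 250 mm across, 14 mm thick, upper face 31 mm above the worktop. Turns freely and without limit either way (friction 0.015 N m), carrying the grip, the coaster bay and the four jar rings (60 mm wide, 85 mm from the axis, at 100, 153, 207 and 260 degrees counter-clockwise from the bay). Value: turn since the start in rad, positive counter-clockwise.
- grip: Wooden grip of the caddy, an upright block 16 mm thick, 72 mm long, 34 mm high on a 12 mm column. Origin: its centre, on the turning axis, 177 mm above the turntable's face (208 mm above the worktop). Axes turn with the turntable: x along the 16 mm and out over the bay, y along the 72 mm, z up. Pinch it from above across the 16 mm. The mills end 29 mm below its underside.
- bay_floor (a point): Middle of the bay's floor, on the turntable's face, 78 mm from the axis; axes as the grip (x outward). Steel wire hoops, 52 mm wide and 54 mm high, stand on its -x and +x sides, 71 mm apart at the floor, 79 mm at the top; the -y and +y sides are open for the fingers. A straight pile is centred here, square to x and y. It starts on the near half, two coasters (20 mm) high.
- coaster_1: Square white stone coaster 64 x 64 x 10 mm with rounded edges and a cork underside, about 100 g. Origin: centre of its underside; x and y along its sides, z up. At the start it lies loose and flat on the worktop left of the caddy, turned by up to 0.25 rad from the worktop's edges.
- coaster_2: Square white stone coaster 64 x 64 x 10 mm with rounded edges and a cork underside, about 100 g. Origin: centre of its underside; x and y along its sides, z up. The same as coaster_1; it lies beside it, the two at least 85 mm apart in y centre to centre, either one to the left.
- pile_1: Square white stone coaster 64 x 64 x 10 mm with rounded edges and a cork underside, about 100 g. Origin: centre of its underside; x and y along its sides, z up. The lowest coaster of the pile in the bay.
- pile_2: Square white stone coaster 64 x 64 x 10 mm with rounded edges and a cork underside, about 100 g. Origin: centre of its underside; x and y along its sides, z up. The second coaster of the pile in the bay, on pile_1.
- mill_tall: The taller turned wooden mill, 53 mm across and 131 mm high with a small metal knob, standing loose in one of the caddy's four wire rings (which ring changes). Origin: centre of its underside, on the turntable's upper face; z up. The one to bring to the front.
- mill_short: The shorter turned wooden mill, 53 mm across and 111 mm high, standing loose in one of the caddy's four wire rings (which ring changes). Origin: centre of its underside, on the turntable's upper face; z up.
- jar_1: Glass spice jar with a cap, 45 mm across, 106 mm high, standing loose in one of the caddy's four wire rings (which ring changes). Origin: centre of its underside, on the turntable's upper face; z up.
- jar_2: Glass spice jar with a cap, 44 mm across, 105 mm high, standing loose in one of the caddy's four wire rings (which ring changes). Origin: centre of its underside, on the turntable's upper face; z up.
- egg_cup: Glazed egg cup, 49 mm across, 56 mm high, at the back left of the worktop. A bystander, loose on the worktop, to be left alone. Origin: centre of its underside.
- teaspoon: Steel teaspoon, 130 mm long, at the back left of the worktop. A bystander, loose on the worktop, to be left alone. Origin: centre of its underside.
- garlic: Garlic bulb, 49 mm across, 62 mm high, at the back of the worktop. A bystander, loose on the worktop, to be left alone. Origin: centre of its underside.
- garlic_small: Small garlic bulb, 41 mm across, 53 mm high, at the back right corner. A bystander, loose on the worktop, to be left alone. Origin: centre of its underside.
- tea_light: Tea light candle in its metal cup, 38 mm across, 15 mm high, at the near right corner. A bystander, loose on the worktop, to be left alone. Origin: centre of its underside.

How it is judged:
By the outcome, as a careful person would: the job done as asked, in the order asked, and still so for the second after the job is handed in, while the arm keeps its last pose, push and grip.
It also fails if it takes over 72 s, if anything falls off the work surface, if the arm or the gripper's body presses on something with over 40 N, if the wrist force passes 120 N, or if a joint passes its speed limit or range.

ROBOT

A 6-joint arm with a two-finger parallel gripper is mounted at the origin on a cart in front of the work surface, level with it; the furniture and walls round the work are solid. World frame = base frame: x ahead of the robot, y to its left, z up, the work surface at z = 0. Lengths are in mm, angles in rad, forces in N, time in s.
With the tool pointing down it reaches from about 400 to 925 mm from the base axis. Payload 12.5 kg.
Tool frame: the origin (TCP) lies midway between the tips of the shut fingers; the grasp point (between the pads) lies 19 mm behind it (env.pinch_z is the z of the grasp point in the tool frame, in mm); z points along the fingers, y is the line along which they close (so a half turn about z gives the same grasp; the last joint's range is limited). The gripper opens to 95 mm and grips with 3 to 60 N. Pads are 20 mm wide; open, the fingers measure 119 mm over their backs; the gripper's body (75 mm by 180 mm) begins 59 mm behind the grasp point.
Start: joints at [1.032, 0.491, 1.559, -0, 1.092, -0.106], TCP at [262.12, 567.397, 214.661] pointing down, gripper open.
Joint ranges: [-3.1, 3.1], [-0.84, 2.19], [0.05, 2.79], [-1.13, 4.28], [0.06, 2.93], [-2.69, 2.69]. Speed limits (rad/s): [2.22, 2.22, 2.79, 3.14, 3.14, 3.14].

INTERFACE

Orientations are given as [roll, pitch, yaw] about the fixed x, y, z axes, in that order (R = Rz(yaw) Ry(pitch) Rx(roll)).
In Python, from cell import env, eyes gives the robot as it stands.
- The arm moves only by the shell command python3 -m inch 'ROWS'. ROWS is JSON, a list of rows, each a list of 3 entries, a list of its own where there are three numbers: the shift along the tool's x, y, z in units of 60 mm (1.0 is 60 mm), then the turn about the tool's z in units of 5 degrees (1.0 is 5 degrees), then the closure, from -1 (fully open) to 1 (shut). In form: [[[tx, ty, tz], turn, claw], ...]. A call has exactly 10 rows; each row shifts and turns the commanded pose from where the row before left it, along the tool's axes as they then stand; what a row does not reach is not made up. A row lasts 1/8 s, in which the tool goes at most 62.5 mm and 10.7 degrees, less where a joint would pass 70% of its speed; a pose out of reach is approached as far as the arm can. A call is refused whole if a number of a shift passes 1 or a number of a turn 1, either way. A call with a gripper value outside its range is refused whole. The fingers move at their own pace and stop on an object; the grip force is fixed at half the most. Time passes only in rows, so rows that do not move let the fingers close, or fill a call up. It gives the time, the measured TCP pose, the force, the opening and the grip force at its end, in the units of the state.
- env.state(): the state, without advancing time (a new reading comes with each control period).
- eyes.read_camera(name): name is "side" or "top" or "wrist"; returns a dict with "pixels" (420x560x3 uint8, red, green, blue), "fx", "fy", "cx", "cy" (pixels), "extrinsics" (4x4, takes a point from world to camera coordinates). Camera axes: x right, y down, z forward; pixel columns grow to the right and rows downward; lengths in mm; the calibration is good to about 2 mm. A picture is of the moment at which its call begins. There is no depth.
- env.job_done(): hands the job in; it is judged then, once.
Trained networks look in a picture, given as the dict that the camera call returned (one of the last four; its "shot" number tells which), for a name from the list of things; names that differ only in an ending like _2 or _b are one class to them, and where a whole thing is asked for, a point or a joint stands for the part that bears it (a point fixed in the world has none). Each returns a list of dicts, best first, with "score" (0 to 1); they miss things now and then, are a little off and sometimes report something else, mostly with a low value. They report only what shows in the picture. A call takes as long as a camera call.
- eyes.boxes_of(name, picture): "centre" ([row, column] in pixels, amid what is visible of it).
- eyes.cut_out(name, picture): "mask" (420x560 bool, what is visible of it) and "centre" ([row, column] in pixels, amid what is visible of it).
- eyes.spot_point(name, picture): "centre" ([row, column] in pixels: a listed point, or the origin of a listed thing).
The state is a dict: "t": time; "joints": joint angles; "qvel": joint speeds; "tau": joint torques, N m; "eef_pos": TCP position; "tcp_rot": TCP orientation; "ft_force": force on the tool from outside, world axes, zero at the start; "moment": the same for the moment, N m; "opening": opening from 0.0 (shut) to 1.0 (fully open); "grip_force": force on a finger pad.
Only numpy, scipy, OpenCV 4.12 (cv2) and the standard library are available. Lean on these libraries where they do the work, as an engineer would, in place of code of your own. Each camera call takes 0.05 s, during which the arm holds its last target. There are 200 camera calls.

## Working session

There is one attempt and no reset: what is moved stays moved. The work goes in short steps, Python scripts to look and compute and a shell command to move; the robot and the scene stay as the last step left them, time stands still between calls to the robot, and variables do not carry over. Pictures are saved under pics/ and viewed, at most 10 in all, crops included, and the job is handed in when it is done.

```bash
ls; mkdir -p pics; python3 - <<'E'
from cell import env, eyes
import cv2
s=env.state(); print(s, env.pinch_z)
for n in ("top","side"):
    p=eyes.read_camera(n); cv2.imwrite(f"pics/{n}0.png",p["pixels"][:,:,::-1])
    print(n,p["fx"],p["cx"],p["cy"],p["extrinsics"])
    for k in ["coaster_1","bay_floor","grip","mill_tall","mill_short","jar_1","caddy_foot","pile_1"]:
        print(k,[(round(d["score"],2),[round(float(x),1) for x in d["centre"]]) for d in eyes.spot_point(k,p)])
E
```

```text
pics
{'t': 0.0, 'joints': array([ 1.03236212e+00,  4.91549021e-01,  1.55946258e+00,  1.47389955e-05,
        1.09166299e+00, -1.05593176e-01]), 'qvel': array([ 2.14945459e-03, -4.41233155e-04,  7.56530053e-05, -9.49053374e-04,
        5.11714637e-05,  8.35754094e-05]), 'tau': array([ 1.27252984e-03, -6.12651443e+01, -2.58173543e+01,  6.92671048e-02,
        4.83260828e-02, -1.14104346e-04]), 'eef_pos': array([262.00550026, 567.16638624, 214.06376457]), 'tcp_rot': array([-3.14051812e+00, -1.27032051e-04,  2.70874475e+00]), 'ft_force': array([ 0.40467095, -0.03009504,  0.17297832]), 'moment': array([ 0.00417638,  0.01178349, -0.02137933]), 'grip_force': 0.0, 'opening': 1.00278873368943} -18.8
top 495.12963809901277 269.3808576573443 210.57025816011657 [[ 7.34808140e-03 -9.99964216e-01 -4.19195714e-03  4.61302199e+01]
 [-9.73451436e-01 -6.19406107e-03 -2.28809823e-01  5.08640802e+02]
 [ 2.28775670e-01  5.76197990e-03 -9.73462117e-01  1.24456168e+03]
 [ 0.00000000e+00  0.00000000e+00  0.00000000e+00  1.00000000e+00]]
coaster_1 [(0.7, [229.1, 230.0]), (0.69, [239.2, 175.1]), (0.57, [242.7
[... 287 characters left out ...]
3.7])]
side 526.8248766479581 273.0440743499805 210.30884864376603 [[-9.91737615e-01 -1.27209049e-01  1.65638313e-02  4.73225368e+02]
 [-6.98173851e-02  4.26908711e-01 -9.01595522e-01  1.27395549e+02]
 [ 1.07619865e-01 -8.95302636e-01 -4.32262830e-01  1.33299119e+03]
 [ 0.00000000e+00  0.00000000e+00  0.00000000e+00  1.00000000e+00]]
coaster_1 [(0.94, [318.5, 271.1]), (0.84, [282.1, 264.8])]
bay_floor [(0.91, [212.3, 295.3])]
grip [(0.71, [230.9, 269.0]), (0.49, [154.1, 269.8])]
mill_tall [(0.54, [214.1, 239.7])]
mill_short [(0.8, [230.0, 268.7])]
jar_1 [(0.57, [222.0, 244.3])]
caddy_foot [(0.51, [207.1, 313.4])]
pile_1 [(0.83, [210.8, 293.4]), (0.56, [215.7, 297.2]), (0.56, [154.3, 271.5])]
```

```bash
python3 - <<'E'
import cv2
for n in ("top","side"):
    i=cv2.imread(f"pics/{n}0.png"); c=i[120:360,130:430]
    cv2.imwrite(f"pics/{n}0c.png",cv2.resize(c,(750,600),interpolation=cv2.INTER_CUBIC))
E
```

```text
(no output)
```

View pics/top0c.png

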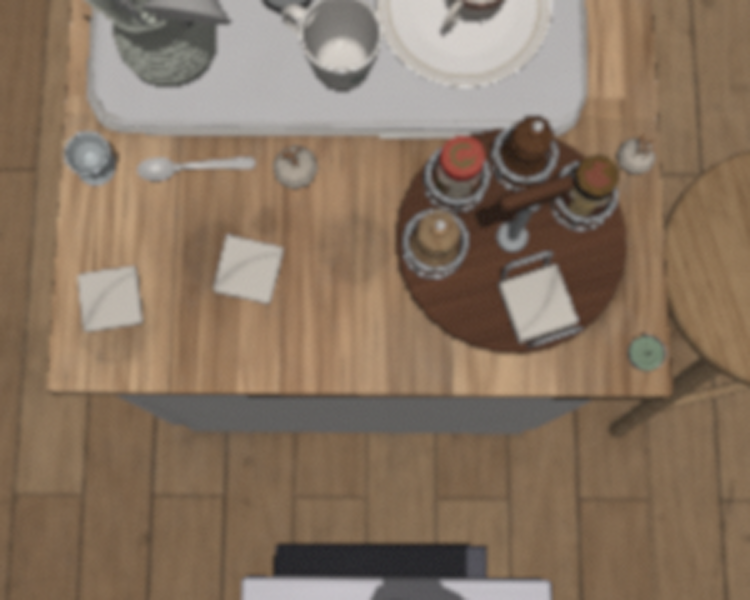

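View pics/side0c.png

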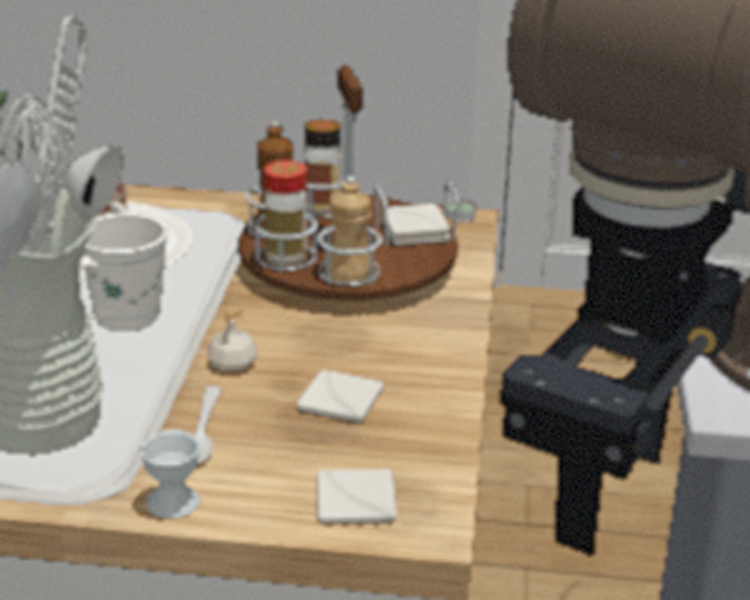

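The top view shows the loose coasters at about (239,174) and (227,229). The pile is at (242,345), its bay turned slightly. The light mill is in the left ring at about (216,305), and the dark mill is at the back, at about (180,341).

```bash
cat > h.py <<'E'
import numpy as np, cv2
from scipy.optimize import least_squares
def w(p,uv,z):
    uv=np.atleast_2d(uv).astype(float); E=p["extrinsics"]; R,t=E[:3,:3],E[:3,3]; c=-R.T@t
    d=np.c_[(uv[:,0]-p["cx"])/p["fx"],(uv[:,1]-p["cy"])/p["fy"],np.ones(len(uv))]@R
    return (c+d*((z-c[2])/d[:,2])[:,None])[:,:2]
def px(p,X):
    c=p["extrinsics"]@np.r_[X,1]; return np.round([p["cx"]+p["fx"]*c[0]/c[2],p["cy"]+p["fy"]*c[1]/c[2]],1)
def cont(m):
    c=max(cv2.findContours(m.astype(np.uint8),0,1)[0],key=cv2.contourArea); return c[:,0,:]
def sq(p,m,z):
    (c,s,a)=cv2.minAreaRect(w(p,cont(m),z).astype(np.float32)); return np.round(c,1),np.round(s,1),round((a+45)%90-45,1)
E
python3 - <<'E'
from h import *; from cell import eyes
for n in ("top","side"):
    p=eyes.read_camera(n)
    for k in ("coaster_1","pile_1"):
      for d in eyes.cut_out(k,p)[:4]:
        m=d["mask"]; c=[round(float(x)) for x in d["centre"]]
        print(n,k,round(d["score"],2),c,m.sum(),"z10",sq(p,m,10),"z51",sq(p,m,51))
    for k in ("turntable","caddy_foot","grip","mill_tall","mill_short"):
      for d in eyes.cut_out(k,p)[:2]:
        m=d["mask"]; q=cont(m); print(n,k,round(d["score"],2),[round(float(x)) for x in d["centre"]],m.sum(),q.min(0),q.max(0))
        if k=="turntable" and m.sum()>2000:
            P=w(p,q,31); f=least_squares(lambda v:np.hypot(*(P-v[:2]).T)-v[2],[*P.mean(0),125],loss="soft_l1",f_scale=2); print("disc",f.x)
            f=least_squares(lambda v:np.hypot(*(P-v[:2]).T)-125,f.x[:2],loss="soft_l1",f_scale=2); print("disc125",f.x)
        if k=="grip":
            q=w(p,cont(m),225); print("griprect",cv2.minAreaRect(q.astype(np.float32)))
E
```

```text
top coaster_1 0.83 [226, 230] 496 z10 (array([472.5, 159.3]), array([64. , 60.7]), -13.9) z51 (array([464.3, 155.7]), array([62. , 58.8]), -13.9)
top coaster_1 0.74 [238, 174] 563 z10 (array([438.8, 306.6]), array([66. , 65.7]), 9.5) z51 (array([431.7, 298.4]), array([64. , 63.6]), 9.5)
top pile_1 0.65 [200, 341] 230 z10 (array([ 557.9, -154.7]), array([22.2, 84.9]), 19.2) z51 (array([ 547.1, -148.5]), array([21.5, 82.3]), 19.2)
top pile_1 0.6 [240, 347] 558 z10 (array([ 438.3, -153.9]), array([65.7, 64.5]), 18.8) z51 (array([ 431.2, -147.8]), array([63.6, 62.5]), 18.8)
top pile_1 0.3 [218, 332] 4649 z10 (array([ 508. , -127.8]), array([248.9, 252.6]), 26.1) z51 (array([ 498.8, -122.5]), array([241.1, 244.8]), 26.1)
top turntable 0.67 [220, 332] 4405 [288 171] [379 261]
disc [ 494.01473036 -121.12636979  115.43029937]
disc125 [ 495.18562212 -121.74148957]
top grip 0.82 [198, 342] 271 [329 190] [359 205]
griprect ((500.864501953125, -122.66148376464844), (22.268796920776367, 73.71623992919922), 19.21771812438965)
top grip 0.4 [185, 197] 199 [185 183] [231 191]
griprect ((524.502258300
[... 729 characters left out ...]
([ 435.4, -223. ]), array([67.1, 83.6]), 12.3) z51 (array([ 429.3, -136.4]), array([63. , 78.5]), 12.3)
side turntable 0.84 [220, 275] 1858 [225 197] [312 240]
side caddy_foot 0.31 [282, 268] 414 [250 270] [282 288]
side grip 0.66 [155, 271] 153 [265 147] [275 165]
griprect ((497.8724060058594, -71.0107650756836), (25.76602554321289, 136.0169219970703), 8.098250389099121)
side grip 0.66 [280, 262] 464 [249 269] [283 288]
griprect ((427.3858947753906, 498.45782470703125), (49.43257141113281, 44.30309295654297), 76.66341400146484)
side mill_tall 0.7 [182, 236] 277 [232 168] [247 211]
side mill_short 0.66 [214, 271] 556 [263 191] [278 232]
side mill_short 0.56 [155, 269] 168 [265 146] [276 165]
```

```bash
cat >> h.py <<'E'
def go(x,y,z,yaw=None):
    from cell import env
    s=env.state(); p=s["eef_pos"]; a=s["tcp_rot"][2]
    if yaw is not None:
        d=(np.degrees(a)-yaw+180)%360-180; print("turn units",round(d/5,2),"then (after turn):"); b=np.radians(yaw)
    else: b=a
    D=np.array([x,y,z])-p; dx,dy=D[:2]
    print("shift units", np.round([(dx*np.cos(b)+dy*np.sin(b))/60,(dx*np.sin(b)-dy*np.cos(b))/60,-D[2]/60],3),"pose",np.round(p,1),round(np.degrees(a),2),"t",round(s["t"],2),"open",round(s["opening"],3),"F",np.round(s["ft_force"],1))
E
python3 -m inch '[[[0,0,0.17],1,-1],[[0,0,0.17],1,-1],[[0,0,0.17],1,-1],[[0,0,0.17],1,-1],[[0,0,0.17],1,-1],[[0,0,0.17],1,-1],[[0,0,0.17],1,-1],[[0,0,0.17],1,-1],[[0,0,0.17],1,-1],[[0,0,0.17],1,-1]]'
python3 - <<'E'
from h import *; from cell import eyes
go(439.5,306.6,90,99.5)
for n in ("top","side"):
    p=eyes.read_camera(n)
    for nm,X in (("dark",(588.5,-133.8)),("light",(490.7,-38.4))):
        print(n,nm,"top131",px(p,[*X,162]),"top111",px(p,[*X,142]),"bottom",px(p,[*X,31]))
E
```

```text
t: 2.95
eef_pos: [262.2, 567.4, 112.3]
tcp_rot: [3.141, -0.0, 1.833]
ft_force: [-0.0, 0.4, 0.4]
opening: 1.0
grip_force: 0.0
turn units 1.11 then (after turn):
shift units [-4.775  2.198  0.372] pose [262.2 567.4 112.3] 105.04 t 2.95 open 1.0 F [-0.   0.4  0.4]
top dark top131 [343.8 169.8] top111 [342.7 172.3] bottom [337.  184.7]
top light top131 [305.5 208.1] top111 [305. 210.] bottom [302.2 219.6]
side dark top131 [240.  167.7] top111 [240.1 174.5] bottom [240.5 210.7]
side light top131 [270.8 183.3] top111 [270.6 190.4] bottom [270.  228.6]
```

The dark mill's top is at row 168 in the side view, which matches 131 mm, so it is the tall one. It stands in the 153° ring.

```bash

python3 -m inch '[[[0,0,0],1,-1],[[0,0,0],0.11,-1],[[-0.6,0.275,0],0,-1],[[-0.6,0.275,0],0,-1],[[-0.6,0.275,0],0,-1],[[-0.6,0.275,0],0,-1],[[-0.6,0.275,0],0,-1],[[-0.6,0.275,0],0,-1],[[-0.6,0.275,0],0,-1],[[-0.575,0.273,0],0,-1]]'
python3 - <<'E'
from h import *; from cell import eyes
go(439.5,306.6,90,99.5)
p=eyes.read_camera("wrist"); cv2.imwrite("pics/w1.png",p["pixels"][:,:,::-1])
for d in eyes.cut_out("coaster_1",p)[:3]:
    m=d["mask"]; print(round(d["score"],2),d["centre"],m.sum(),"z10",sq(p,m,10))
E
```

```text
t: 4.3
eef_pos: [441.0, 306.0, 113.1]
tcp_rot: [3.141, -0.0, 1.742]
ft_force: [1.4, 0.3, 0.0]
opening: 1.001
grip_force: 0.0
turn units 0.07 then (after turn):
shift units [ 0.014 -0.023  0.384] pose [441.  306.  113.1] 99.83 t 4.3 open 1.001 F [1.4 0.3 0. ]
0.56 [196.5, 273.7] 5953 z10 (array([438.9, 310.9]), array([63.6, 63.5]), 9.8)
```

View pics/w1.png

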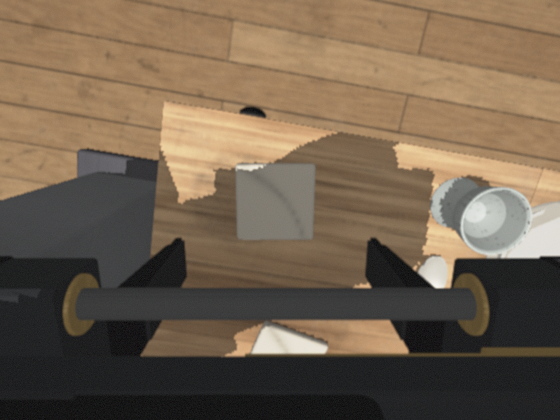

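```bash

python3 -m inch '[[[0.06,-0.03,0.3],0,-1],[[0,0,0.4],0,-1],[[0,0,0.4],0,-1],[[0,0,0.35],0,-1],[[0,0,0.25],0,-1],[[0,0,0.1],0,-1],[[0,0,0.03],0,-1],[[0,0,0],0,1],[[0,0,0],0,1],[[0,0,0],0,1]]'
python3 -m inch '[[[0,0,0],0,1],[[0,0,0],0,1],[[0,0,0],0,1],[[0,0,0],0,1],[[0,0,0],0,-1],[[0,0,0],0,-1],[[0,0,0],0,-1],[[0,0,0],0,-1],[[0,0,-0.3],0,-1],[[0,0,-0.3],0,-1]]'
```

```text
t: 5.65
eef_pos: [437.9, 310.4, 3.2]
tcp_rot: [3.141, -0.0, 1.739]
ft_force: [0.6, -0.1, 0.0]
opening: 0.741
grip_force: 0.0
t: 6.9
eef_pos: [437.7, 310.2, 39.1]
tcp_rot: [-3.141, 0.0, 1.739]
ft_force: [-0.7, 0.1, 0.3]
opening: 0.997
grip_force: 0.0
```

```bash

python3 -m inch '[[[0,0,0],1,-1],[[0,0,0],1,-1],[[0,0,0],1,-1],[[0,0,0],1,-1],[[0,0,0],1,-1],[[0,0,0],1,-1],[[0,0,0],1,-1],[[0,0,0],1,-1],[[0,0,0],1,-1],[[0,0,0],1,-1]]'
python3 -m inch '[[[0,0,0],1,-1],[[0,0,0],1,-1],[[0,0,0],1,-1],[[0,0,0],1,-1],[[0,0,0],1,-1],[[0,0,0],1,-1],[[0,0,0],1,-1],[[0,0,0],1,-1],[[0,0,0],0,-1],[[0,0,0],0,-1]]'
python3 - <<'E'
from h import *; from cell import eyes
go(437.8,310.3,3)
p=eyes.read_camera("wrist")
for d in eyes.cut_out("coaster_1",p)[:3]:
    m=d["mask"]; print(round(d["score"],2),d["centre"],m.sum(),"z10",sq(p,m,10))
E
```

```text
t: 8.15
eef_pos: [437.7, 310.3, 38.8]
tcp_rot: [-3.142, 0.0, 0.864]
ft_force: [0.0, -0.1, -0.0]
opening: 0.995
grip_force: 0.0
t: 9.4
eef_pos: [437.8, 310.3, 38.8]
tcp_rot: [-3.142, -0.0, 0.17]
ft_force: [0.7, 0.2, -0.3]
opening: 1.0
grip_force: 0.0
shift units [-0.     0.001  0.597] pose [437.8 310.3  38.8] 9.76 t 9.4 open 1.0 F [ 0.7  0.2 -0.3]
0.88 [233.5, 275.2] 10541 z10 (array([438.4, 310.1]), array([64.8, 65.3]), 9.7)
0.74 [216.2, 514.5] 7884 z10 (array([473.4, 164.9]), array([63.8, 63.2]), -12.2)
```

```bash

python3 -m inch '[[[0,0,0.35],0,-1],[[0,0,0.24],0,-1],[[0,0,0.01],0,-1],[[0,0,0],0,1],[[0,0,0],0,1],[[0,0,0],0,1],[[0,0,0],0,1],[[0,0,0],0,1],[[0,0,0],0,1],[[0,0,-0.1],0,1]]'
python3 -m inch '[[[0,0,-0.5],0,1],[[0,0,-0.5],0,1],[[0,0,-0.5],0,1],[[0,0,-0.5],0,1],[[0,0,-0.2],0,1],[[0,0,0],0,1],[[0,0,0],0,1],[[0,0,0],0,1],[[0,0,0],0,1],[[0,0,0],0,1]]'
python3 - <<'E'
from h import *; from cell import eyes
go(430,-146,150,19)
p=eyes.read_camera("wrist"); cv2.imwrite("pics/w2.png",p["pixels"][:,:,::-1])
for d in eyes.cut_out("coaster_1",p)[:3]:
    m=d["mask"]; print(round(d["score"],2),d["centre"],m.sum(),"z142",sq(p,m,142))
E
```

```text
t: 10.75
eef_pos: [437.5, 310.2, 8.7]
tcp_rot: [3.141, 0.001, 0.168]
ft_force: [0.8, -0.3, 0.3]
opening: 0.669
grip_force: 30.0
t: 12.0
eef_pos: [437.7, 310.3, 140.6]
tcp_rot: [3.142, 0.0, 0.168]
ft_force: [0.8, 0.2, -1.3]
opening: 0.672
grip_force: 30.0
turn units -1.87 then (after turn):
shift units [-2.598  7.149 -0.157] pose [437.7 310.3 140.6] 9.65 t 12.0 open 0.672 F [ 0.8  0.2 -1.3]
0.78 [240.6, 274.2] 11004 z142 (array([445.1, 311.3]), array([48.5, 65.3]), 9.6)
0.62 [189.0, 447.1] 5097 z142 (array([488. , 232.7]), array([36.5, 35.9]), -12.5)
```

```bash

python3 -m inch '[[[0,0,-0.25],-0.94,1],[[0,0,-0.25],-0.93,1],[[-0.24,0.66,0],0,1],[[-0.24,0.66,0],0,1],[[-0.24,0.66,0],0,1],[[-0.24,0.66,0],0,1],[[-0.24,0.66,0],0,1],[[-0.24,0.66,0],0,1],[[-0.24,0.66,0],0,1],[[-0.24,0.66,0],0,1]]'
python3 - <<'E'
from h import *; from cell import eyes
go(430,-146,170)
p=eyes.read_camera("wrist"); cv2.imwrite("pics/w2.png",p["pixels"][:,:,::-1])
for k,z in(("pile_1",51),("grip",225)):
  for d in eyes.cut_out(k,p)[:3]:
    m=d["mask"]; print(k,round(d["score"],2),d["centre"],m.sum(),sq(p,m,z))
E
```

```text
t: 13.35
eef_pos: [431.9, -28.1, 171.0]
tcp_rot: [3.141, -0.001, 0.332]
ft_force: [0.3, -0.6, -2.2]
opening: 0.674
grip_force: 30.0
shift units [-0.671  1.847  0.017] pose [431.9 -28.1 171. ] 19.01 t 13.35 open 0.674 F [ 0.3 -0.6 -2.2]
pile_1 0.65 [239.7, 396.4] 3764 (array([ 432.2, -145.8]), array([63.4, 64.7]), 19.0)
pile_1 0.51 [208.5, 366.2] 52 (array([ 453.7, -109.3]), array([ 5.2, 13.8]), 43.6)
pile_1 0.26 [157.2, 419.3] 36227 (array([ 504.4, -136.8]), array([275.7, 183.2]), -4.6)
grip 0.79 [206.7, 512.5] 4962 (array([497.4, -91.7]), array([19.1, 38.6]), 17.9)
```

View pics/w2.png

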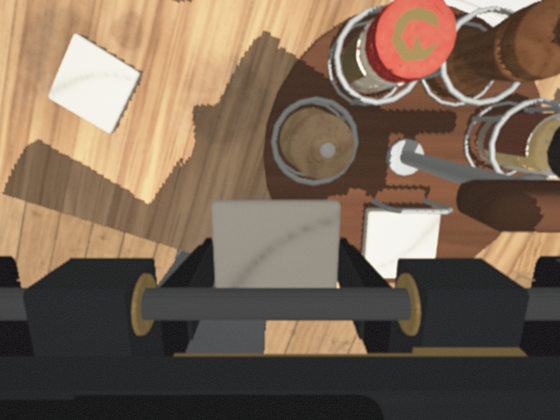

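```bash

python3 -m inch '[[[-0.16,0.46,0],0,1],[[-0.16,0.46,0],0,1],[[-0.16,0.46,0],0,1],[[-0.16,0.46,0],0,1],[[0,0,0.3],0,1],[[0,0,0.4],0,1],[[0,0,0.3],0,1],[[0,0,0],0,1],[[0,0,0],0,1],[[0,0,0],0,1]]'
python3 - <<'E'
from h import *
go(431.7,-145.7,54.5,19.0)
E
```

```text
t: 14.75
eef_pos: [432.0, -143.5, 111.5]
tcp_rot: [3.141, -0.001, 0.332]
ft_force: [0.0, -0.1, -0.8]
opening: 0.668
grip_force: 30.0
turn units 0.0 then (after turn):
shift units [-0.017  0.033  0.95 ] pose [ 432.  -143.5  111.5] 19.02 t 14.75 open 0.668 F [ 0.  -0.1 -0.8]
```

```bash

python3 -m inch '[[[-0.017,0.033,0.2],0,1],[[0,0,0.25],0,1],[[0,0,0.2],0,1],[[0,0,0.1],0,1],[[0,0,0.1],0,1],[[0,0,0.05],0,1],[[0,0,0.03],0,1],[[0,0,0.01],0,1],[[0,0,0],0,1],[[0,0,0],0,1]]'
python3 - <<'E'
from h import *
go(431.7,-145.7,54,19.0)
E
```

```text
t: 16.0
eef_pos: [431.4, -145.8, 54.5]
tcp_rot: [3.141, -0.0, 0.332]
ft_force: [0.5, 0.4, -0.6]
opening: 0.673
grip_force: 30.0
turn units 0.0 then (after turn):
shift units [ 0.005 -0.001  0.009] pose [ 431.4 -145.8   54.5] 19.0 t 16.0 open 0.673 F [ 0.5  0.4 -0.6]
```

```bash

python3 -m inch '[[[0,0,0.015],0,1],[[0,0,0],0,1],[[0,0,0],0,-1],[[0,0,0],0,-1],[[0,0,0],0,-1],[[0,0,0.13],0,-1],[[0,0,0.12],0,-1],[[0,0,0],0,-1],[[0,0,0],0,1],[[0,0,0],0,1]]'
python3 -m inch '[[[0,0,0],0,1],[[0,0,0],0,1],[[0,0,0],0,1],[[0,0,0],0,1],[[0,0,0],0,-1],[[0,0,0],0,-1],[[0,0,0],0,-1],[[0,0,-0.3],0,-1],[[0,0,-0.5],0,-1],[[0,0,-0.5],0,-1]]'
python3 -m inch '[[[0,0,-0.5],0,-1],[[0,0,-0.2],0,-1],[[0,0,0],0,-1],[[0,0,0],0,-1],[[0,0,0],0,-1],[[0,0,0],0,-1],[[0,0,0],0,-1],[[0,0,0],0,-1],[[0,0,0],0,-1],[[0,0,0],0,-1]]'
python3 - <<'E'
from h import *; from cell import eyes
go(473.4,164.9,140,-12.2)
p=eyes.read_camera("wrist"); cv2.imwrite("pics/w3.png",p["pixels"][:,:,::-1])
for k,z in(("pile_1",61),("coaster_1",61),("grip",225)):
  for d in eyes.cut_out(k,p)[:3]:
    m=d["mask"]; print(k,round(d["score"],2),d["centre"],m.sum(),sq(p,m,z))
E
```

```text
t: 17.25
eef_pos: [431.4, -145.8, 38.6]
tcp_rot: [3.142, -0.0, 0.332]
ft_force: [-0.5, -0.3, 0.9]
opening: 0.843
grip_force: 0.0
t: 18.5
eef_pos: [431.1, -145.7, 117.2]
tcp_rot: [-3.141, 0.0, 0.332]
ft_force: [0.1, 0.1, -0.0]
opening: 0.998
grip_force: 0.0
t: 19.75
eef_pos: [431.4, -145.8, 158.5]
tcp_rot: [-3.142, -0.0, 0.332]
ft_force: [0.5, -0.4, -0.2]
opening: 0.997
grip_force: 0.0
turn units 6.24 then (after turn):
shift units [-0.41  -5.21   0.309] pose [ 431.4 -145.8  158.5] 19.0 t 19.75 open 0.997 F [ 0.5 -0.4 -0.2]
pile_1 0.66 [172.5, 297.6] 86 (array([ 467.4, -150.4]), array([ 1.6, 24.9]), 19.0)
pile_1 0.51 [13.7, 228.7] 1933 (array([550.3, -67.4]), array([23.4, 48.4]), 19.0)
coaster_1 0.94 [205.5, 274.2] 6037 (array([ 430.9, -146.2]), array([64.6, 63.4]), 18.9)
grip 0.7 [99.9, 282.4] 12839 (array([ 504.2, -123.1]), array([15.5, 68.3]), 18.0)
grip 0.63 [44.4, 484.5] 1347 (array([ 536.9, -172.6]), array([13.1, 12.8]), -33.4)
```

View pics/w3.png

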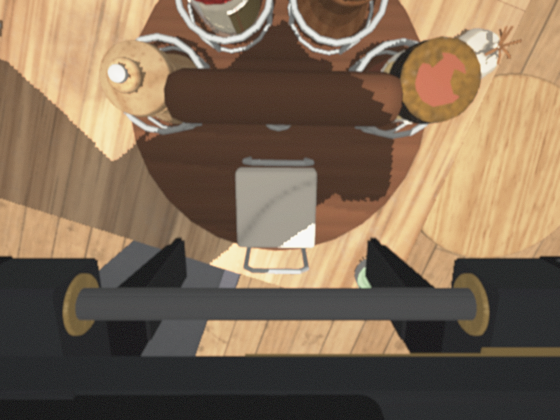

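```bash
python3 - <<'E'
import cv2
from cell import eyes
a=cv2.resize(cv2.imread("pics/w3.png")[145:285,215:340],(400,448),interpolation=cv2.INTER_CUBIC)
p=eyes.read_camera("side")["pixels"][:,:,::-1]
b=cv2.resize(p[170:250,250:320],(392,448),interpolation=cv2.INTER_CUBIC)
cv2.imwrite("pics/z3.png",cv2.hconcat([a,b]))
E
```

```text
(no output)
```

View pics/z3.png

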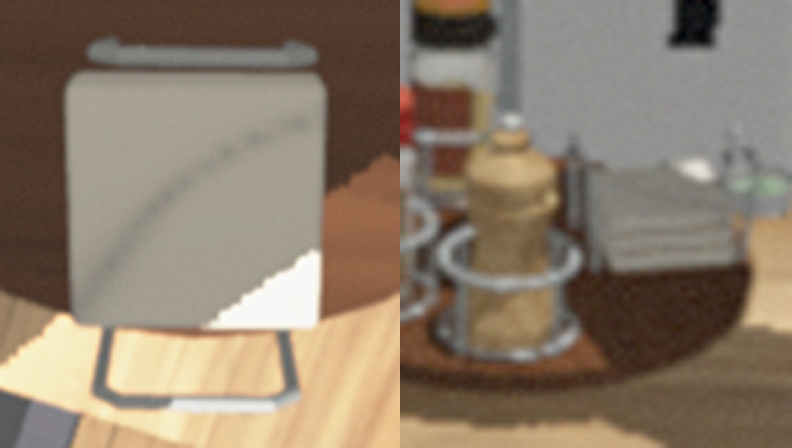

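```bash
python3 - <<'E'
from h import *; from cell import eyes
p=eyes.read_camera("wrist")
q=w(p,[[278.4,161.5],[276.9,270.5]],84); print(q,q.mean(0),np.hypot(*(q[0]-q[1])))
t=eyes.read_camera("top")
for d in eyes.cut_out("coaster_1",t)[:3]: print(d["score"],sq(t,d["mask"],61), sq(t,d["mask"],10))
go(473.4,164.9,100,-12.2)
E
```

```text
[[ 470.96224703 -134.48948054]
 [ 391.68999761 -160.74716626]] [ 431.32612232 -147.6183234 ] 83.50781752848293
0.53 (array([487.5, 147.9]), array([60.5, 16.6]), -26.5) (array([498.6, 152.2]), array([63. , 17.2]), -26.5)
turn units 6.24 then (after turn):
shift units [-0.41  -5.21   0.975] pose [ 431.4 -145.8  158.5] 19.0 t 20.15 open 1.002 F [-0.5 -0.8  0.8]
```

```bash

python3 -m inch '[[[0,0,0],1,-1],[[0,0,0],1,-1],[[0,0,0],1,-1],[[0,0,0],1,-1],[[0,0,0],1,-1],[[0,0,0],1,-1],[[0,0,0],0.24,-1],[[-0.045,-0.58,0],0,-1],[[-0.045,-0.58,0],0,-1],[[-0.045,-0.58,0],0,-1]]'
python3 -m inch '[[[-0.045,-0.58,0],0,-1],[[-0.045,-0.58,0],0,-1],[[-0.045,-0.58,0],0,-1],[[-0.045,-0.58,0],0,-1],[[-0.045,-0.58,0.2],0,-1],[[-0.045,-0.57,0.4],0,-1],[[0,0,0.4],0,-1],[[0,0,0],0,-1],[[0,0,0],0,-1],[[0,0,0],0,-1]]'
python3 - <<'E'
from h import *; from cell import eyes
p=eyes.read_camera("wrist")
for d in eyes.cut_out("coaster_1",p)[:2]:
    m=d["mask"]; r=sq(p,m,10); print(round(d["score"],2),d["centre"],m.sum(),r); go(*r[0],3,r[2])
E
```

```text
t: 21.4
eef_pos: [445.6, -41.1, 158.6]
tcp_rot: [-3.141, -0.0, -0.212]
ft_force: [0.2, -0.5, 0.4]
opening: 1.002
grip_force: 0.0
t: 22.65
eef_pos: [474.1, 164.6, 99.5]
tcp_rot: [-3.141, -0.001, -0.213]
ft_force: [-0.2, 1.1, 0.2]
opening: 1.002
grip_force: 0.0
0.62 [211.7, 279.0] 6568 (array([473. , 160.4]), array([64.7, 66. ]), -13.8)
turn units 0.32 then (after turn):
shift units [1.000e-03 7.300e-02 1.605e+00] pose [474.  164.6  99.3] -12.22 t 22.75 open 1.001 F [ 0.  -0.4  0.1]
0.24 [100.6, 527.5] 10902 (array([493.5, -28.3]), array([ 47.4, 178.1]), -0.5)
turn units -2.34 then (after turn):
shift units [0.353 3.213 1.605] pose [474.  164.6  99.3] -12.22 t 22.75 open 1.001 F [ 0.  -0.4  0.1]
```

```bash

python3 -m inch '[[[0,0.073,0.3],0.32,-1],[[0,0,0.4],0,-1],[[0,0,0.4],0,-1],[[0,0,0.3],0,-1],[[0,0,0.15],0,-1],[[0,0,0.05],0,-1],[[0,0,0],0,-1],[[0,0,0],0,1],[[0,0,0],0,1],[[0,0,0],0,1]]'
python3 -m inch '[[[0,0,0],0,1],[[0,0,0],0,1],[[0,0,0],0,1],[[0,0,0],0,-1],[[0,0,0],0,-1],[[0,0,0],0,-1],[[0,0,0],0,-1],[[0,0,-0.3],0,-1],[[0,0,-0.2],-1,-1],[[0,0,0],-1,-1]]'
python3 -m inch '[[[0,0,0],-1,-1],[[0,0,0],-1,-1],[[0,0,0],-1,-1],[[0,0,0],-1,-1],[[0,0,0],-1,-1],[[0,0,0],-1,-1],[[0,0,0],-1,-1],[[0,0,0],-1,-1],[[0,0,0],-1,-1],[[0,0,0],-1,-1]]'
python3 -m inch '[[[0,0,0],-1,-1],[[0,0,0],-1,-1],[[0,0,0],-1,-1],[[0,0,0],-1,-1],[[0,0,0],-1,-1],[[0,0,0],-1,-1],[[0,0,0],0,-1],[[0,0,0],0,-1],[[0,0,0],0,-1],[[0,0,0],0,-1]]'
python3 - <<'E'
from h import *; from cell import eyes
p=eyes.read_camera("wrist")
for d in eyes.cut_out("coaster_1",p)[:1]:
    m=d["mask"]; r=sq(p,m,10); print(round(d["score"],2),d["centre"],m.sum(),r); go(*r[0],3,r[2]+90)
E
```

```text
t: 24.0
eef_pos: [472.8, 160.6, 2.8]
tcp_rot: [-3.141, -0.0, -0.241]
ft_force: [0.7, 0.6, 0.2]
opening: 0.739
grip_force: 0.0
t: 25.25
eef_pos: [473.1, 160.7, 33.4]
tcp_rot: [-3.141, -0.001, -0.063]
ft_force: [-0.2, 0.9, 0.0]
opening: 1.001
grip_force: 0.0
t: 26.5
eef_pos: [472.7, 160.6, 32.5]
tcp_rot: [-3.142, -0.0, 0.809]
ft_force: [-0.5, 0.8, 0.1]
opening: 1.001
grip_force: 0.0
t: 27.75
eef_pos: [472.7, 160.6, 32.5]
tcp_rot: [3.142, -0.0, 1.329]
ft_force: [0.1, 0.8, 0.4]
opening: 1.003
grip_force: 0.0
0.93 [238.7, 274.8] 10661 (array([473.1, 161.8]), array([62.6, 64.6]), -13.4)
turn units -0.08 then (after turn):
shift units [0.021 0.001 0.493] pose [472.7 160.6  32.6] 76.18 t 27.85 open 1.002 F [ 0.2  0.2 -0.6]
```

```bash

python3 -m inch '[[[0,0,0.35],0,-1],[[0,0,0.14],0,-1],[[0,0,0],0,-1],[[0,0,0],0,1],[[0,0,0],0,1],[[0,0,0],0,1],[[0,0,0],0,1],[[0,0,0],0,1],[[0,0,0],0,1],[[0,0,-0.1],0,1]]'
python3 -m inch '[[[0,0,-0.4],0,1],[[0,0,-0.5],1,1],[[0,0,-0.5],1,1],[[0,0,-0.5],1,1],[[0,0,-0.5],1,1],[[0,0,-0.3],1,1],[[0,0,0],1,1],[[0,0,0],1,1],[[0,0,0],1,1],[[0,0,0],1,1]]'
python3 -m inch '[[[0,0,0],1,1],[[0,0,0],1,1],[[0,0,0],0.43,1],[[0,0,0],0,1],[[0,0,0],0,1],[[0,0,0],0,1],[[0,0,0],0,1],[[0,0,0],0,1],[[0,0,0],0,1],[[0,0,0],0,1]]'
python3 - <<'E'
from h import *
go(431.5,-145.7,171,18.98)
E
```

```text
t: 29.1
eef_pos: [472.4, 160.5, 9.0]
tcp_rot: [-3.141, 0.0, 1.33]
ft_force: [-0.4, -0.1, -0.4]
opening: 0.672
grip_force: 30.0
t: 30.35
eef_pos: [472.4, 160.5, 171.3]
tcp_rot: [-3.141, 0.0, 0.542]
ft_force: [0.2, -0.7, -0.6]
opening: 0.668
grip_force: 30.0
t: 31.6
eef_pos: [472.7, 160.6, 171.1]
tcp_rot: [-3.142, -0.0, 0.333]
ft_force: [-0.4, -0.4, -1.2]
opening: 0.668
grip_force: 30.0
turn units 0.01 then (after turn):
shift units [-2.310e+00  4.604e+00  2.000e-03] pose [472.7 160.6 171.1] 19.05 t 31.6 open 0.668 F [-0.4 -0.4 -1.2]
```

```bash

python3 -m inch '[[[-0.289,0.5755,0],0,1],[[-0.289,0.5755,0],0,1],[[-0.289,0.5755,0],0,1],[[-0.289,0.5755,0],0,1],[[-0.289,0.5755,0],0,1],[[-0.289,0.5755,0],0,1],[[-0.289,0.5755,0],0,1],[[-0.287,0.5755,0],0,1],[[0,0,0.2],0,1],[[0,0,0.3],0,1]]'
python3 -m inch '[[[0,0,0.3],0,1],[[0,0,0.3],0,1],[[0,0,0.3],0,1],[[0,0,0],0,1],[[0,0,0],0,1],[[0,0,0],0,1],[[0,0,0],0,1],[[0,0,0],0,1],[[0,0,0],0,1],[[0,0,0],0,1]]'
python3 - <<'E'
from h import *
go(431.5,-145.7,64.5,19)
E
```

```text
t: 32.85
eef_pos: [431.9, -145.7, 140.7]
tcp_rot: [3.141, -0.001, 0.332]
ft_force: [0.2, 0.4, -0.5]
opening: 0.668
grip_force: 30.0
t: 34.1
eef_pos: [431.9, -145.8, 87.1]
tcp_rot: [3.142, -0.0, 0.332]
ft_force: [-0.6, 0.3, -0.5]
opening: 0.668
grip_force: 30.0
turn units 0.01 then (after turn):
shift units [-0.006 -0.004  0.377] pose [ 431.9 -145.8   87.1] 19.05 t 34.1 open 0.668 F [-0.6  0.3 -0.5]
```

```bash

python3 -m inch '[[[-0.006,0,0.15],0,1],[[0,0,0.12],0,1],[[0,0,0.08],0,1],[[0,0,0.03],0,1],[[0,0,0.01],0,1],[[0,0,0],0,1],[[0,0,0],0,1],[[0,0,0],0,-1],[[0,0,0],0,-1],[[0,0,0],0,-1]]'
python3 -m inch '[[[0,0,0.2],0,-1],[[0,0,0.2],0,-1],[[0,0,0],0,1],[[0,0,0],0,1],[[0,0,0],0,1],[[0,0,0],0,1],[[0,0,0],0,1],[[0,0,0],0,1],[[0,0,0],0,-1],[[0,0,0],0,-1]]'
python3 -m inch '[[[0,0,0],0,-1],[[0,0,-0.3],0,-1],[[0,0,-0.5],0,-1],[[0,0,-0.5],0,-1],[[0,0,-0.5],0,-1],[[0,0,-0.2],0,-1],[[0,0,0],0,-1],[[0,0,0],0,-1],[[0,0,0],0,-1],[[0,0,0],0,-1]]'
python3 - <<'E'
from h import *; from cell import eyes
p=eyes.read_camera("wrist")
for k,z in(("coaster_1",71),("grip",225)):
  for d in eyes.cut_out(k,p)[:2]:
    m=d["mask"]; print(k,round(d["score"],2),m.sum(),sq(p,m,z))
s=eyes.read_camera("side")
a=cv2.resize(p["pixels"][145:285,215:340,::-1],(400,448),interpolation=cv2.INTER_CUBIC)
b=cv2.resize(s["pixels"][170:250,250:320,::-1],(392,448),interpolation=cv2.INTER_CUBIC)
cv2.imwrite("pics/z4.png",cv2.hconcat([a,b]))
go(504.5,-121,260)
E
```

```text
t: 35.35
eef_pos: [431.6, -145.9, 63.6]
tcp_rot: [-3.142, -0.0, 0.332]
ft_force: [-0.6, -0.9, 0.9]
opening: 0.928
grip_force: 0.0
t: 36.6
eef_pos: [431.5, -145.8, 39.6]
tcp_rot: [-3.141, 0.0, 0.333]
ft_force: [0.3, 1.2, -0.4]
opening: 0.829
grip_force: 0.0
t: 37.85
eef_pos: [431.4, -145.8, 159.1]
tcp_rot: [-3.141, 0.001, 0.333]
ft_force: [-0.2, 0.1, -0.3]
opening: 1.003
grip_force: 0.0
coaster_1 0.65 6531 (array([ 431.8, -146.3]), array([64.2, 64.5]), 19.0)
coaster_1 0.53 121 (array([ 464.5, -141.6]), array([ 2.3, 20.3]), 19.0)
grip 0.79 12769 (array([ 504.4, -123. ]), array([15.7, 68.3]), 18.2)
shift units [ 1.285  0.006 -1.674] pose [ 431.5 -145.9  159.6] 19.05 t 38.05 open 1.003 F [1.1 0.1 0.4]
```

View pics/z4.png

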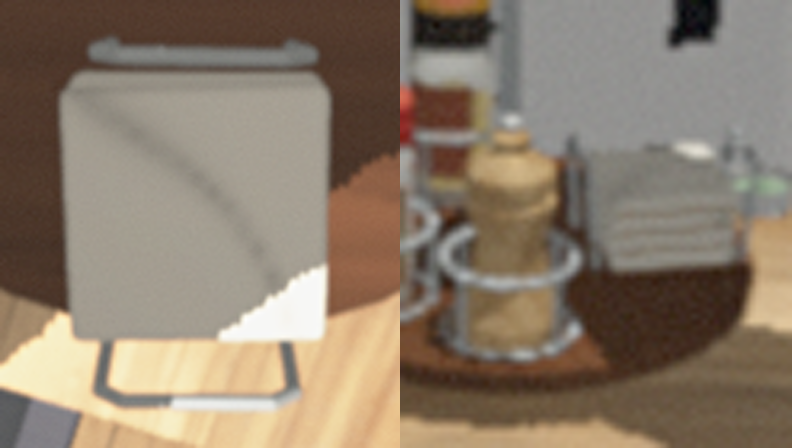

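```bash
python3 - <<'E'
from h import *; from cell import eyes
p=eyes.read_camera("wrist"); E=p["extrinsics"]; print("cam",-E[:3,:3].T@E[:3,3])
u=np.array([np.cos(.3325),np.sin(.3325)])
for z in (71,69,61,51,41,31): print(z,px(p,[*(np.array([431.5,-145.8])+32*u),z]),px(p,[*(np.array([431.5,-145.8])-32*u),z]))
g=cv2.cvtColor(p["pixels"],cv2.COLOR_RGB2GRAY)[160:182,255:295].mean(1); print(np.round(g))
g=cv2.cvtColor(p["pixels"],cv2.COLOR_RGB2GRAY)[242:256,240:275].mean(1); print(np.round(g))
E
```

```text
cam [ 498.56105041 -122.77312404  329.95883263]
71 [275.2 171.4] [275.2 251. ]
69 [275.2 171. ] [275.3 250.1]
61 [275.2 169.5] [275.3 246.5]
51 [275.2 167.7] [275.3 242.3]
41 [275.2 166. ] [275.3 238.4]
31 [275.2 164.5] [275.3 234.7]
[107. 124. 130. 128. 118.  99.  83. 102. 132. 145. 145. 143. 144. 149.
 155. 157. 158. 158. 158. 157. 157. 157.]
[156. 156. 156. 156. 156. 156. 156. 154. 160. 187. 209. 214. 214. 214.]
```

```bash

python3 -m inch '[[[0,0,-0.5],0,-1],[[0,0,-0.6],0,-1],[[0,0,-0.6],0,-1],[[0,0,0],-1,-1],[[0,0,0],-1,-1],[[0,0,0],-1,-1],[[0,0,0],-1,-1],[[0,0,0],-1,-1],[[0,0,0],-1,-1],[[0,0,0],-1,-1]]'
python3 -m inch '[[[0,0,0],-1,-1],[[0,0,0],-1,-1],[[0,0,0],-1,-1],[[0,0,0],-1,-1],[[0,0,0],-1,-1],[[0,0,0],-1,-1],[[0,0,0],-1,-1],[[0,0,0],-1,-1],[[0,0,0],-1,-1],[[0,0,0],-1,-1]]'
python3 - <<'E'
from h import *
go(505,-121,260,109)
E
```

```text
t: 39.35
eef_pos: [431.5, -145.9, 261.7]
tcp_rot: [3.142, -0.0, 0.946]
ft_force: [-0.3, -0.5, -0.5]
opening: 0.997
grip_force: 0.0
t: 40.6
eef_pos: [431.5, -145.9, 261.7]
tcp_rot: [3.142, -0.0, 1.819]
ft_force: [-0.4, -0.0, -0.4]
opening: 1.002
grip_force: 0.0
turn units -0.96 then (after turn):
shift units [-0.007  1.293  0.029] pose [ 431.5 -145.9  261.7] 104.22 t 40.6 open 1.002 F [-0.4 -0.  -0.4]
```

```bash

python3 -m inch '[[[0,0,0],-0.96,-1],[[0,0.3,0],0,-1],[[0,0.4,0],0,-1],[[0,0.4,0],0,-1],[[0,0.19,0],0,-1],[[0,0,0],0,-1],[[0,0,0],0,-1],[[0,0,0],0,-1],[[0,0,0],0,-1],[[0,0,0],0,-1]]'
python3 - <<'E'
from h import *; from cell import eyes
go(505,-121,192)
p=eyes.read_camera("wrist"); cv2.imwrite("pics/w5.png",p["pixels"][:,:,::-1]); E=p["extrinsics"]; print("cam",-E[:3,:3].T@E[:3,3])
for d in eyes.cut_out("grip",p)[:2]:
    m=d["mask"]; print(round(d["score"],2),d["centre"],m.sum(),sq(p,m,225))
print(px(p,[505,-121,225]))
E
```

```text
t: 41.85
eef_pos: [504.7, -121.0, 261.8]
tcp_rot: [3.141, 0.0, 1.9]
ft_force: [0.5, -0.0, -0.8]
opening: 1.0
grip_force: 0.0
shift units [-0.002  0.005  1.164] pose [ 504.7 -121.   261.8] 108.83 t 41.85 open 1.0 F [ 0.5 -0.  -0.8]
cam [480.90049092 -53.51304318 432.22831415]
0.75 [231.2, 276.2] 2595 (array([ 504. , -119.9]), array([15.3, 73.6]), 18.3)
[277.1 235. ]
```

View pics/w5.png

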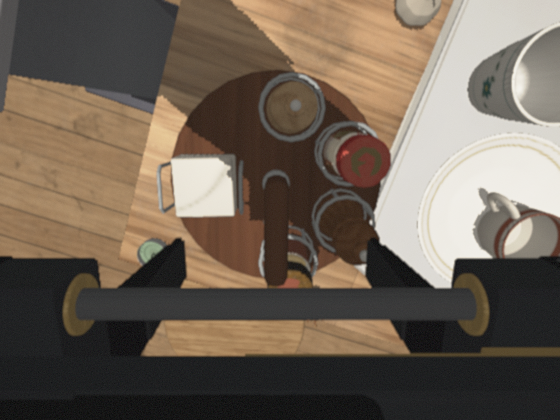

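```bash

python3 -m inch '[[[0,0,0.3],0,-1],[[0,0,0.4],0,-1],[[0,0,0.3],0,-1],[[0,0,0.16],0,-1],[[0,0,0],0,-1],[[0,0,0],0,1],[[0,0,0],0,1],[[0,0,0],0,1],[[0,0,0],0,1],[[0,0,0],0,1]]'
python3 -m inch '[[[0,0,0],0,1],[[0,0,0],0,1],[[0,0,0],0,1],[[0,0,0],0,1],[[0,0,0],0,1],[[0,0,0],0,1],[[0,0,0],0,1],[[0,0,0],0,1],[[0,0,0],0,1],[[0,0,0],0,1]]'
python3 - <<'E'
from h import *; from cell import eyes
go(505,-121,192)
p=eyes.read_camera("top")
for k in ("mill_tall","coaster_1","grip"):
  for d in eyes.cut_out(k,p)[:1]: print(k,d["score"],d["centre"],sq(p,d["mask"],71))
E
```

```text
t: 43.2
eef_pos: [504.8, -120.9, 192.2]
tcp_rot: [3.141, -0.0, 1.9]
ft_force: [0.4, 0.5, -0.5]
opening: 0.533
grip_force: 0.0
t: 44.45
eef_pos: [504.8, -120.9, 192.1]
tcp_rot: [3.142, -0.0, 1.9]
ft_force: [-0.8, -0.2, 1.9]
opening: 0.165
grip_force: 33.9
shift units [-0.003  0.003  0.002] pose [ 504.8 -120.9  192.1] 108.85 t 44.45 open 0.165 F [-0.8 -0.2  1.9]
coaster_1 0.6 [184.9, 196.3] (array([568.2, 250.3]), array([21.9, 39.5]), 0.4)
```

```bash

python3 -m inch '[[[0,0,0],0.4,1],[[0,0,0],0.7,1],[[0,0,0],1,1],[[0,0,0],1,1],[[0,0,0],1,1],[[0,0,0],1,1],[[0,0,0],1,1],[[0,0,0],1,1],[[0,0,0],1,1],[[0,0,0],1,1]]'
python3 -m inch '[[[0,0,0],1,1],[[0,0,0],1,1],[[0,0,0],1,1],[[0,0,0],1,1],[[0,0,0],1,1],[[0,0,0],1,1],[[0,0,0],1,1],[[0,0,0],1,1],[[0,0,0],1,1],[[0,0,0],1,1]]'
```

```text
t: 45.9
eef_pos: [506.2, -121.1, 192.2]
tcp_rot: [3.139, -0.001, 1.101]
ft_force: [9.9, 0.2, -4.2]
opening: 0.17
grip_force: 33.7
t: 47.15
eef_pos: [507.2, -122.3, 192.2]
tcp_rot: [3.138, -0.004, 0.229]
ft_force: [13.1, -9.8, -7.1]
opening: 0.168
grip_force: 32.9
```

```bash

python3 -m inch '[[[0.004,0.005,0],1,1],[[0.004,0.005,0],1,1],[[0.004,0.005,0],1,1],[[0.004,0.005,0],1,1],[[0.004,0.005,0],1,1],[[0.004,0.005,0],1,1],[[0.004,0.005,0],1,1],[[0.004,0.005,0],1,1],[[0.004,0.005,0],1,1],[[0.004,0.005,0],1,1]]'
python3 -m inch '[[[0,0,0],1,1],[[0,0,0],1,1],[[0,0,0],1,1],[[0,0,0],1,1],[[0,0,0],0.7,1],[[0,0,0],0.4,1],[[0,0,0],0.17,1],[[0,0,0],0,1],[[0,0,0],0,1],[[0,0,0],0,1]]'
python3 - <<'E'
from h import *; from cell import eyes
go(505.5,-122,192,-63)
for n in ("top","side"):
  p=eyes.read_camera(n); cv2.imwrite(f"pics/{n}6.png",p["pixels"][:,:,::-1])
  for k in ("mill_tall","coaster_1","pile_1"):
    for d in eyes.cut_out(k,p)[:2]:
      q=cont(d["mask"]); print(n,k,round(d["score"],2),np.round(d["centre"],1),d["mask"].sum(),q.min(0),q.max(0),sq(p,d["mask"],71))
  a=np.radians(180); X=[505.4+85*np.cos(a),-122+85*np.sin(a)]
  print("expect mill",px(p,[*X,162]),px(p,[*X,31]))
cv2.imwrite("pics/c6.png",cv2.hconcat([cv2.resize(cv2.imread("pics/top6.png")[150:290,270:400],(400,430),interpolation=2),cv2.resize(cv2.imread("pics/side6.png")[130:270,200:330],(400,430),interpolation=2)]))
E
```

```text
t: 48.4
eef_pos: [506.8, -123.9, 192.2]
tcp_rot: [-3.141, -0.0, -0.644]
ft_force: [0.2, 3.8, 2.2]
opening: 0.161
grip_force: 32.8
t: 49.65
eef_pos: [506.2, -124.4, 192.2]
tcp_rot: [3.141, 0.0, -1.1]
ft_force: [-4.7, -2.6, 3.2]
opening: 0.165
grip_force: 32.8
turn units -0.01 then (after turn):
shift units [-0.041 -0.007  0.003] pose [ 506.2 -124.4  192.2] -63.04 t 49.65 open 0.165 F [-4.7 -2.6  3.2]
top coaster_1 0.45 [182.1 317.1] 168 [307 175] [321 194] (array([581.4, -64.3]), array([31.7, 55.7]), -18.5)
expect mill [340.8 237. ] [334.1 245.7]
side mill_tall 0.62 [195.8 299.1] 494 [293 174] [308 207] (array([ 426.1, -222.8]), array([ 45., 246.]), 3.9)
side coaster_1 0.8 [210.5 239.8] 304 [229 200] [257 214] (array([571.8, -76.3]), array([68.3, 79.4]), 27.3)
side coaster_1 0.39 [213.  245.9] 110 [232 211] [257 217] (array([559.2, -34.4]), array([66.7, 36.2]), 9.3)
expect mill [300.7 173.1] [298.9 216.7]
```

View pics/c6.png

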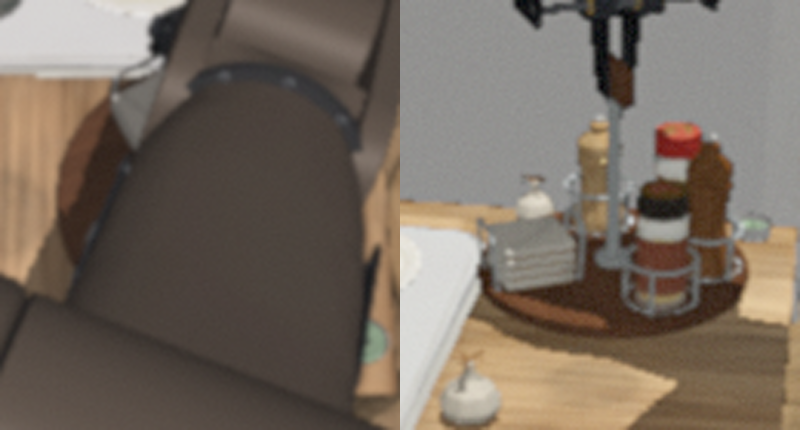

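```bash
python3 - <<'E'
from h import *; from cell import eyes
p=eyes.read_camera("wrist"); cv2.imwrite("pics/w7.png",p["pixels"][:,:,::-1])
for k in ("mill_tall","coaster_1","grip"):
    for d in eyes.cut_out(k,p)[:2]:
      q=cont(d["mask"]); print(k,round(d["score"],2),np.round(d["centre"],1),d["mask"].sum(),q.min(0),q.max(0),sq(p,d["mask"],71))
for a in (175,180,185):
  a=np.radians(a); X=[505.4+85*np.cos(a),-122.6+85*np.sin(a)]
  print("expect mill",px(p,[*X,162]),px(p,[*X,31]))
E
```

```text
mill_tall 0.58 [241.  359.8] 2278 [329 216] [407 272] (array([ 411.6, -132.8]), array([77.7, 42.3]), 13.6)
coaster_1 0.71 [197.2 220.7] 15 [224 197] [225 204] (array([ 546., -107.]), array([0.9, 6.2]), 24.8)
coaster_1 0.67 [204.9 187.1] 5349 [146 166] [226 239] (array([574. , -89.7]), array([65.1, 64.7]), 28.2)
grip 0.91 [261.3 275.4] 4105 [258 198] [294 287] (array([488.4, -91.3]), array([32.3, 84.5]), 26.7)
expect mill [385.7 307.2] [345.8 238.9]
expect mill [392.2 298.2] [349.7 232.8]
expect mill [397.9 288.6] [353.2 226.5]
```

View pics/w7.png

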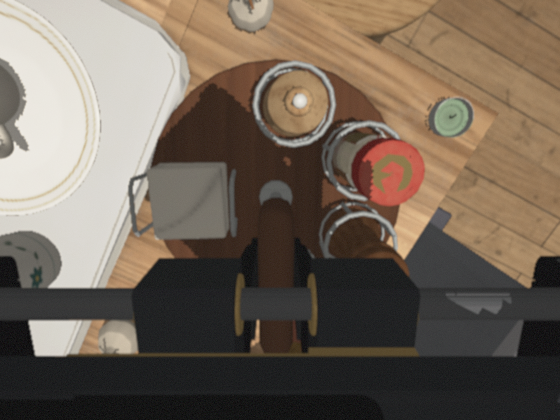

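```bash
python3 - <<'E'
from h import *; from cell import eyes
p=eyes.read_camera("wrist")
c=np.array([505.4,-122.6])
for b in (25.5,27,28.5):
  f=lambda a,r,z: px(p,[*(c+r*np.array([np.cos(np.radians(b+a)),np.sin(np.radians(b+a))])),z])
  print(b,"shortknob",f(260,85,142),"jarcap",f(207,85,137),"pile",f(0,78,71),"column",f(0,0,40),"outer hoop",f(0,119,84),"inner hoop",f(0,37,84))
d=eyes.cut_out("coaster_1",p)
m=max(d,key=lambda e:e["mask"].sum())["mask"]; q=cont(m)
print(cv2.minAreaRect(q), cv2.approxPolyDP(q.reshape(-1,1,2),6,True)[:,0])
P=w(p,cv2.approxPolyDP(q.reshape(-1,1,2),6,True)[:,0],71)
for a,b in zip(P,np.roll(P,-1,0)): print(np.round(np.degrees(np.arctan2(*(b-a)[::-1])),1),round(np.hypot(*(b-a)),1))
E
```

```text
25.5 shortknob [301.9 101.3] jarcap [391.  175.9] pile [184.6 203.3] column [274.6 197.6] outer hoop [131.1 205.8] inner hoop [230.  208.2]
27 shortknob [298.4 100.6] jarcap [389.7 172.9] pile [184.7 205.6] column [274.6 197.6] outer hoop [131.5 209.5] inner hoop [230.  209.4]
28.5 shortknob [294.8 100. ] jarcap [388.4 169.9] pile [184.9 207.9] column [274.6 197.6] outer hoop [131.9 213.1] inner hoop [230.1 210.5]
((186.59201049804688, 202.8518829345703), (71.8980712890625, 75.73480224609375), 88.15238952636719) [[148 171]
 [157 238]
 [224 236]
 [219 167]]
119.2 60.0
-151.3 59.7
-61.3 61.5
30.2 60.3
```

```bash

python3 -m inch '[[[0,0,0],0,1],[[0,0,0],0,1],[[0,0,0],0,1],[[0,0,0],0,1],[[0,0,0],0,1],[[0,0,0],0,1],[[0,0,0],0,1],[[0,0,0],0,1],[[0,0,0],0,1],[[0,0,0],0,1]]'
python3 -c "from cell import env; print(env.job_done())"
```

```text
t: 51.6
eef_pos: [506.2, -124.4, 192.2]
tcp_rot: [3.141, 0.0, -1.1]
ft_force: [-5.3, -2.9, 4.6]
opening: 0.168
grip_force: 32.8
the job is handed in; nothing more can be done
None
```

The job is handed in at 51.6 s: all four coasters are in one pile that looked flush in the pictures. The tall mill is turned to the front, to within about 1–2° by my measurement, and the gripper is still closed on the grip, holding the caddy.

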